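Slide the snap anvil under a sprung flap into its drop box

TASK

Put the snap anvil (the flat metal disc on the raised deck) away in its drop box. Press the tread plate beside the lane down level with one fingertip so that the spring flap stays up, and meanwhile push the disc along the lane with the other fingertip, under the flap, until it drops into the box; then come away so that the flap springs shut. Only push the disc, never grip or lift it, and leave the spool, the pot and the sanding block where they stand.

Things in the scene. Friction and masses are not known exactly. Their poses are not given: they have to be found in the camera images.
- mouth (a point): Point of the station (fixed, level; place and yaw vary): middle of the lane, at deck height (75 mm above the worktop), right below the shut flap. x points along the lane into the box, y across it to the left (tread side), z up; all x, y below are in this frame. Lane 60 mm wide between rails 10 mm high, 5 mm thick. The box goes on to x = 118 mm, its fixed lid 33 mm above the deck.
- deck_edge (a point): Middle of the far edge of the grey deck, on its top, at x = -8 mm. The deck runs from x = -154 mm to here and ends in a drop of 65 mm to the box floor: a disc pushed until its centre is some mm past this edge tips in by itself.
- shaft (a point): Point on the axis of the steel shaft (8 mm thick) on which flap and tread turn, at x = -81 mm. It runs parallel to the lane at y = 52 mm, 24 mm above the deck, on two posts (x = -150 and -12 mm, 16 mm wide, tops 30 mm above the deck). The flap is a 3 mm metal plate at x = 2 to 5 mm, lower edge 2 mm above the deck; it swings up in its own plane, its free end to 70 mm above the deck.
- flap (a joint): Angle in rad of flap, shaft and tread, which are one piece: 0 = flap shut (sprung), 0.66 = tread level, 0.72 = stop. From 0.55 on, the disc passes freely under the flap. Pressing the tread down opens the flap; it shuts by itself when let go. Pressing takes about 3 N at first and 6 N when level.
- tread (a point): Middle of the top face of the tread, a ribbed metal plate 126 x 66 mm left of the shaft (x = -144 to -18 mm); moves with it. At rest it slopes up away from the lane by 0.66 rad (y = 74 to 127 mm, 18 to 59 mm above the deck). Pressed level: y = 66 to 132 mm, 6 mm above the deck, so one tip can slide along it while the other, at the same height, pushes the disc.
- anvil_mid (a point): Centre (half-way up) of the snap anvil, a flat round steel disc 50 mm across and 14 mm thick, about 0.16 kg, lying flat on the smooth deck in the lane, its centre 55 to 80 mm before the flap at the start.
- spool: Loose bystander, not to be moved: thread spool, 45 mm across and 46 mm tall, standing on the worktop beside the station; origin at the centre of its underside.
- pot: Loose bystander, not to be moved: screw-top pot, 53 mm across and 50 mm tall, standing on the worktop beside the station; origin at the centre of its underside.
- sand_block: Loose bystander, not to be moved: cork sanding block, 62 x 100 x 36 mm, standing on the worktop beside the station; origin at the centre of its underside.
Things that resemble listed ones, but are neither listed nor needed, are in the scene too. What is shaped like the part that bears anvil_mid but purple or red is not meant.

How it is judged:
On the way, in this order (a step that is already met when the one before it is completed fails the run):
1. the flap is held up while the disc still lies on the deck before it (value of joint flap above 0.4 rad and x of anvil_mid in the frame of mouth below -0.028 m and z of anvil_mid in the frame of mouth above 0 m), for 0.1 s.
2. the disc passes under the flap while it is held up (value of joint flap above 0.4 rad and x of anvil_mid in the frame of mouth above -0.022 m and z of anvil_mid in the frame of mouth above -0.02 m and y of anvil_mid in the frame of mouth between -0.035 and 0.035 m), for 0.05 s.
3. the disc is in the box and the flap is shut again (x of anvil_mid in the frame of mouth between -0.006 and 0.112 m and y of anvil_mid in the frame of mouth between -0.04 and 0.04 m and height (world z) of anvil_mid below 0.05 m and value of joint flap below 0.06 rad), for 0.2 s.
At the end, for the whole second after the job is handed in: The disc lies in the drop box (its centre behind the deck's edge, within the walls, under 50 mm above the worktop), the flap is shut (joint under 0.06 rad) and the three bystanders are within 20 mm of where they stood (all of step 3 and z of anvil_mid in the frame of mouth above -0.075 m and distance of each of spool, pot, sand_block from where it was at the start of the episode below 0.02 m); the robot touches nothing.
It fails at once if the disc is lifted (its centre more than 28 mm above the deck) (z of anvil_mid in the frame of mouth above 0.028 m).
It fails at once if a bystander is moved by more than 20 mm (distance of any of spool, pot, sand_block from where it was at the start of the episode above 0.02 m).
It also fails if it takes over 32 s, if anything falls off the work surface, if the arm or the gripper's body presses on something with over 40 N, if the wrist force passes 120 N, or if a joint passes its speed limit or range.

ROBOT

A 6-joint arm with a two-finger parallel gripper is mounted at the origin on a cart in front of the work surface, level with it; the furniture and walls round the work are solid. World frame = base frame: x ahead of the robot, y to its left, z up, the work surface at z = 0. Lengths are in m, angles in rad, forces in N, time in s.
With the tool pointing down it reaches from about 0.375 to 0.9 m from the base axis. Payload 3.1 kg.
Tool frame: the origin (TCP) lies where the fingers leave the gripper's body, on its centre line; the fingertips stand manip.tip_reach ahead of it and the grasp point (between the pads) lies 54 mm ahead of it (manip.tip_reach is the distance from the TCP to the fingertips, in m); z points along the fingers, y is the direction in which the jaws open and shut (so a half turn about z gives the same grasp; the last joint's range is limited). The gripper opens to 85 mm and grips with 20 to 120 N. Pads are 22 mm wide; open, the fingers measure 114 mm over their backs; the gripper's body (76 mm by 85 mm) begins 54 mm behind the grasp point. The pads swing forward as they close: fully open they stand 13 mm farther back than shut.
Start: joints at [0.976, 0.527, 1.433, -0, 1.181, -0.178], TCP at [0.253, 0.571, 0.304] pointing down, gripper open.
Joint ranges: [-3.08, 3.08], [-0.75, 2.2], [0.22, 2.44], [-1.43, 4.57], [0, 2.65], [-2.85, 2.85]. Speed limits (rad/s): [2.79, 2.79, 3.14, 3.14, 3.14, 3.14].

INTERFACE

Orientations are given as a unit quaternion [x, y, z, w].
In Python, from station import manip, cams, order gives the robot as it stands. The module is installed in compiled form; this text tells all that it offers.
- The arm moves only by the tool drive_tool, never from a script. Its arguments are lists of equal length, an entry for each row: "linear": the shift along the tool's x, y, z in mm, a list of three; "rot": the turn, a rotation vector about the tool's x, y, z in degrees, a list of three; "hand": the finger opening in mm, from 0 to 85.4. A call has 1 to 20 rows; each row shifts and turns the pose as measured when the row begins, along the tool's axes as they then stand; what a row does not reach is not made up. A row lasts 1/12 s, in which the tool goes at most 41.7 mm and 7.16 degrees, less where a joint would pass 70% of its speed; a pose out of reach is approached as far as the arm can. A call with a gripper value outside its range is refused whole. The fingers move at their own pace and stop on an object; "force" is the grip in N (left out, the last holds). Time passes only in rows, so rows that do not move let the fingers close. It gives the time, the measured TCP pose, the force and the opening at its end, in the units of the state.
- manip.sense(): the state, without advancing time (a new reading comes with each control period).
- cams.snapshot(name): name is "scene" or "top" or "wrist"; returns the picture (480x640x3 uint8, red, green, blue); there is no depth.
- cams.camera_model(name): a dict with "vfov" (degrees; the focal length in pixels is half the picture's height over the tangent of half this angle, whatever the lens; pixels are square), "cx", "cy" (the principal point, pixels), "rvec" (rotation vector, rad) and "tvec" (3), from world to camera coordinates, as OpenCV has them. Camera axes: x right, y down, z forward; pixel columns grow to the right and rows downward; lengths in m; the calibration is good to about 2 mm. A picture is of the moment at which its call begins: read the wrist's pose just before it. camera_model takes no time and is no camera call; for the wrist camera it gives the pose at the moment of the call.
- order.sign_off(): hands the job in, once; it reports no verdict.
Trained networks look in the newest picture that a camera, given by its name, has taken for a name from the list of things; names that differ only in an ending like _2 or _b are one class to them, and where a whole thing is asked for, a point or a joint stands for the part that bears it (a point fixed in the world has none). Each returns a list of dicts, best first, with "score" (0 to 1); they miss things now and then, are a little off and sometimes report something else, mostly with a low value. They report only what shows in the picture. A call takes as long as a camera call. They do not tell look-alikes from the thing itself.
- cams.regions_of(label, camera): "pixels" (480x640 bool, what is visible of it) and "rect" ([left, top, right, bottom] in pixels, round what is visible of it).
- cams.spot_point(label, camera): "at" ([column, row] in pixels: a listed point, or the origin of a listed thing).
The state is a dict: "t": time; "q": joint angles; "qd": joint speeds; "tau": joint torques, N m; "tcp_pos": TCP position; "tool_rot": TCP orientation; "force": force on the tool from outside, world axes, zero at the start; "ft_torque": the same for the moment, N m; "finger_gap": opening from 0.0 (shut) to 1.0 (fully open).
Only numpy, scipy, OpenCV 4.12 (cv2) and the standard library are available. Lean on these libraries where they do the work, as an engineer would, in place of code of your own. Each camera call takes 0.05 s, during which the arm holds its last target. There are 200 camera calls.

## Working session

There is one attempt and no reset: what is moved stays moved. The work goes in short steps, Python scripts to look and compute and a tool call to move; the robot and the scene stay as the last step left them, time stands still between calls to the robot, and variables do not carry over. Pictures are saved under pics/ and viewed, about 8 in all and at most 12, crops included, and the job is handed in when it is done.

Besides the shell and the picture viewer there is one more tool, called after "Emit:" by a JSON object that holds its "op" and its "data". drive_tool: Moves the arm, as the interface text tells. Its arguments: {"type":"object","properties":{"linear":{"type":"array","items":{"type":"array","items":{"type":"number"}}},"rot":{"type":"array","items":{"type":"array","items":{"type":"number"}}},"hand":{"type":"array","items":{"type":"number"}},"force":{"type":"number"}},"required":["linear","rot","hand"]}

```bash
mkdir -p pics; cat > h.py <<'E'
import numpy as np, cv2
from station import manip, cams, order
from scipy.spatial.transform import Rotation as R
def cam(n):
    m=cams.camera_model(n); f=240/np.tan(np.radians(m['vfov'])/2)
    K=np.array([[f,0,m['cx']],[0,f,m['cy']],[0,0,1]]); return K,np.array(m['rvec'],float),np.array(m['tvec'],float)
def onplane(n,px,z):
    K,r,t=cam(n); Rm=cv2.Rodrigues(r)[0]; c=-Rm.T@t
    d=Rm.T@np.linalg.inv(K)@np.array([px[0],px[1],1.]); return c+d*(z-c[2])/d[2]
def proj(n,P):
    K,r,t=cam(n); return cv2.projectPoints(np.array(P,float).reshape(-1,1,3),r,t,K,None)[0].reshape(-1,2)
def snap(n,fn=None):
    im=cams.snapshot(n)
    if fn: cv2.imwrite('pics/'+fn,im[:,:,::-1])
    return im
E
python3 - <<'E'
from h import *
print(manip.tip_reach, manip.sense())
H={'mouth':.075,'deck_edge':.075,'shaft':.099,'anvil_mid':.082,'tread':.1135,'spool':0,'pot':0,'sand_block':0}
ims=[]
for c in ('top','scene'):
    ims.append(snap(c))
    print(c, cams.camera_model(c))
    for k,z in H.items():
        print(k,[(np.round(d['at'],1).tolist(),round(d['score'],2),np.round(onplane(c,d['at'],z)[:2],4).tolist()) for d in cams.spot_point(k,c)[:3]])
for c,i in zip(('top','scene'),ims): cv2.imwrite(f'pics/{c}0.png',i[:,:,::-1])
E
```

```text
0.0726 {'t': 0.0, 'q': array([ 9.75505149e-01,  5.28460809e-01,  1.43390349e+00,  5.39725379e-06,
        1.18137533e+00, -1.78459063e-01]), 'qd': array([-0.00017824, -0.00129618, -0.00197687, -0.00107319,  0.00083151,
        0.00017958]), 'tau': array([ 3.71782862e-04, -4.42353666e+01, -1.78027278e+01, -1.79952531e-04,
        8.49402597e-03, -2.55330477e-06]), 'tcp_pos': array([0.25267308, 0.57104018, 0.30293635]), 'tool_rot': array([ 2.06911380e-01,  9.78359100e-01, -9.93209472e-04, -4.07334834e-04]), 'force': array([ 0.46046979,  0.33133748, -0.03258625]), 'ft_torque': array([-0.02228765, -0.01259514,  0.04781611]), 'finger_gap': 1.00037198612024}
top {'vfov': 55.87659807405899, 'cx': 325.085800236811, 'cy': 238.15439756674778, 'rvec': array([ 2.18469991, -2.19408202,  0.05865521]), 'tvec': array([-0.00868293,  0.53399874,  1.23390379])}
mouth [([337.6, 205.2], 0.58, [0.6175, -0.0447])]
deck_edge [([335.8, 207.4], 0.92, [0.6117, -0.0399]), ([336.1, 229.0], 0.56, [0.5545, -0.0403])]
shaft [([319.6, 236.5], 0.78, [0.5334, 0.0028])]
anvil_mid [([389.0, 207.6], 0.84, [0.6096, -0.179
[... 318 characters left out ...]
342, 'cx': 315.4289880290967, 'cy': 242.67751650117043, 'rvec': array([ 1.75349251, -1.01481183,  0.67160865]), 'tvec': array([-0.28855373,  0.28089841,  0.73629536])}
mouth [([347.3, 250.8], 0.55, [0.6145, -0.0576])]
deck_edge [([339.3, 251.2], 0.74, [0.6041, -0.0436]), ([342.0, 251.7], 0.59, [0.6046, -0.0499])]
shaft [([302.3, 249.6], 0.94, [0.5248, 0.0012])]
anvil_mid [([250.0, 312.4], 0.87, [0.2854, -0.041]), ([403.3, 289.0], 0.75, [0.493, -0.234]), ([301.5, 248.2], 0.72, [0.5642, 0.0276])]
tread [([284.0, 240.2], 0.83, [0.5197, 0.0425])]
spool [([434.9, 362.4], 0.74, [0.4171, -0.3259])]
pot [([467.9, 304.3], 0.83, [0.6453, -0.3188])]
sand_block [([164.3, 278.0], 0.52, [0.4292, 0.3097])]
```

```bash
python3 - <<'E'
import cv2
a=cv2.imread('pics/top0.png')[130:340,160:480]; cv2.imwrite('pics/top0c.png',cv2.resize(a,None,fx=2.5,fy=2.5,interpolation=cv2.INTER_CUBIC))
E
```

```text
(no output)
```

View pics/top0c.png

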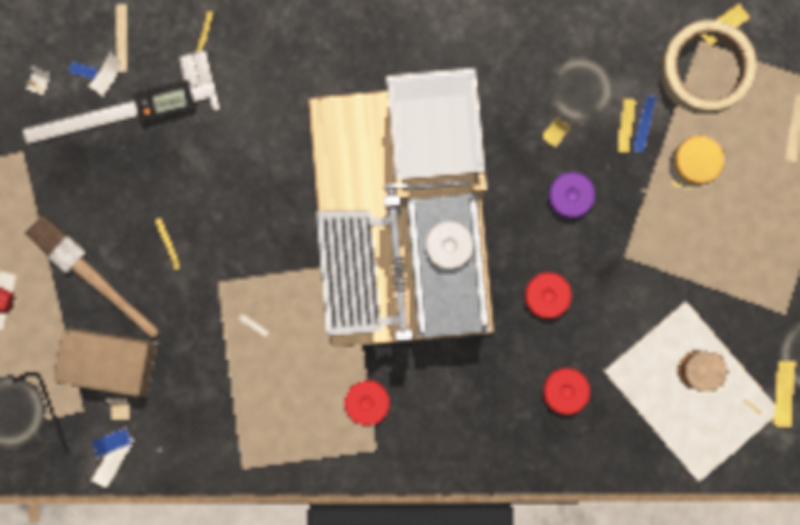

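View pics/scene0.png

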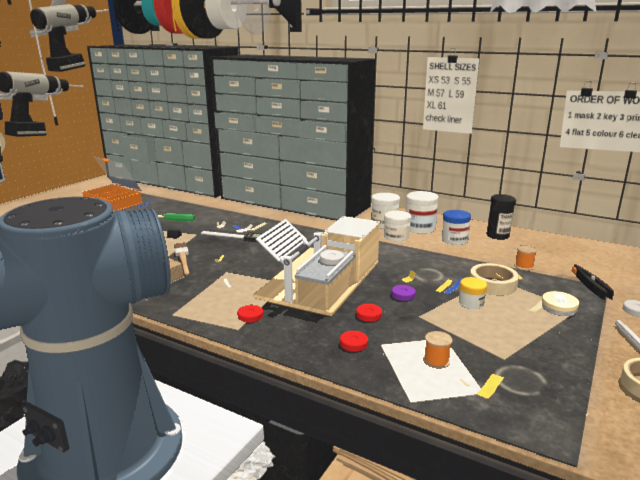

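The top view shows the silver-white disc in the lane at full-picture pixel (340,228). Look-alikes, all loose on the table, are the purple disc at (389,208) and the red ones at (379,248), (387,286) and (307,291). I choose the one on the grey deck. The lane points along world +x with a small positive yaw, and the tread is on the left. Next I move above it and check it up close.

Emit:
{"op": "drive_tool", "data": {"linear": [[-30,-27,0],[-30,-27,0],[-30,-27,0],[-30,-27,0],[-30,-27,0],[-30,-27,0],[-30,-27,0],[-30,-27,0],[-30,-27,0],[-30,-27,0],[-30,-27,0],[-30,-27,0],[-30,-27,0],[-30,-27,0],[-30,-27,0],[-30,-27,0]], "rot": [[0,0,0],[0,0,0],[0,0,0],[0,0,0],[0,0,0],[0,0,0],[0,0,0],[0,0,0],[0,0,0],[0,0,0],[0,0,0],[0,0,0],[0,0,0],[0,0,0],[0,0,0],[0,0,0]], "hand": [70,70,70,70,70,70,70,70,70,70,70,70,70,70,70,70]}}

```text
t: 2.23
tcp_pos: [0.5268, -0.0278, 0.3042]
tool_rot: [0.199, 0.98, 0.006, 0.005]
force: [-0.3, 0.6, -0.1]
finger_gap: 0.825
```

Emit:
{"op": "drive_tool", "data": {"linear": [[0,0,0],[0,0,0],[0,0,0],[0,0,0],[0,0,0],[0,0,0]], "rot": [[0,0,-6],[0,0,-6],[0,0,-6],[0,0,-6],[0,0,-4],[0,0,0]], "hand": [70,70,70,70,70,70]}}

```text
t: 2.73
tcp_pos: [0.5334, -0.0408, 0.3051]
tool_rot: [-0.048, 0.999, 0.002, 0.011]
force: [0.1, -0.4, -0.3]
finger_gap: 0.82
```

```bash
python3 - <<'E'
from h import *
s=manip.sense();print(s['tcp_pos'],R.from_quat(s['tool_rot']).as_matrix().round(3).tolist())
im=snap('wrist','w1.png'); m=cams.camera_model('wrist'); np.save('w1.npy',np.r_[m['vfov'],m['cx'],m['cy'],m['rvec'],m['tvec']]); print(m)
H={'mouth':.075,'deck_edge':.075,'shaft':.099,'anvil_mid':.082,'tread':.1135}
for k,z in H.items():
    print(k,[(np.round(d['at'],1).tolist(),round(d['score'],2),np.round(onplane('wrist',d['at'],z)[:2],4).tolist()) for d in cams.spot_point(k,'wrist')[:3]])
E
```

```text
[ 0.53335475 -0.04083181  0.30507101] [[-0.995, -0.096, 0.022], [-0.095, 0.995, 0.005], [-0.022, 0.003, -1.0]]
{'vfov': 59.94107063037474, 'cx': 321.898378965607, 'cy': 241.89356840578372, 'rvec': array([-1.9718078 , -2.16509367, -0.32115581]), 'tvec': array([ 0.08996739, -0.54625616,  0.22511201])}
mouth []
deck_edge [([311.8, 308.2], 0.86, [0.6087, -0.041])]
shaft [([386.2, 226.0], 0.62, [0.5312, 0.0037])]
anvil_mid [([442.7, 28.8], 0.93, [0.4041, 0.0247]), ([161.8, 10.7], 0.8, [0.4106, -0.1521]), ([156.4, 272.2], 0.71, [0.5867, -0.159])]
tread [([467.1, 232.1], 0.93, [0.5267, 0.0538])]
```

View pics/w1.png

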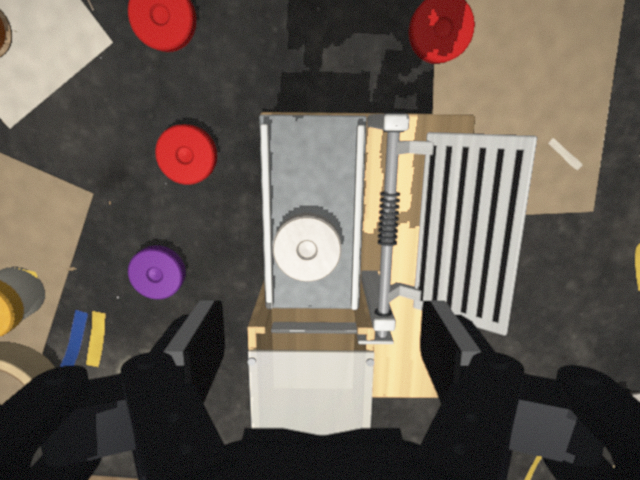

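The wrist view confirms it: the silver-white disc on the grey deck at (307,248), deck edge at row about 308, flap at row about 327, shaft posts at (396,123) and (384,321), tread on the right. The red and purple look-alikes are off the deck at (160,15), (185,155), (442,28) and (156,273).

```bash
python3 - <<'E'
from h import *
from scipy.optimize import least_squares
v=np.load('w1.npy'); f=240/np.tan(np.radians(v[0])/2); K=np.array([[f,0,v[1]],[0,f,v[2]],[0,0,1]])
pts=[((-150,52,30),(396,123)),((-12,52,30),(384,321)),((-8,0,0),(313,308)),((-154,-32.5,10),(265,119)),((-8,-32.5,10),(269,306)),((-154,32.5,10),(362,119)),((-8,32.5,10),(356,306))]
P=np.array([p[0] for p in pts])/1000.; U=np.array([p[1] for p in pts],float)
def W(s,P): c,n=np.cos(s[2]),np.sin(s[2]); return np.c_[s[0]+c*P[:,0]-n*P[:,1], s[1]+n*P[:,0]+c*P[:,1], .075+P[:,2]]
pj=lambda Q: cv2.projectPoints(Q.reshape(-1,1,3),v[3:6],v[6:9],K,None)[0].reshape(-1,2)
r=least_squares(lambda s:(pj(W(s,P))-U).ravel(),[.62,-.04,.07],loss='soft_l1')
s=r.x; print(s,(pj(W(s,P))-U).round(1).tolist()); np.save('pose.npy',s)
Rm=cv2.Rodrigues(v[3:6])[0]; c=-Rm.T@v[6:9]; d=Rm.T@np.linalg.inv(K)@[307,248,1]; D=c+d*(.089-c[2])/d[2]
Ri=np.array([[np.cos(s[2]),np.sin(s[2])],[-np.sin(s[2]),np.cos(s[2])]])
print('disc local',Ri@(D[:2]-s[:2]))
S=manip.sense(); Rt=R.from_quat(S['tool_rot']).as_matrix()
print('tcp local',Ri@(S['tcp_pos'][:2]-s[:2]),'tool y yaw',np.arctan2(-Rt[0,1],Rt[1,1]), 'tilt z',Rt[:,2])
# tip pixels
for g in (70,): 
  for sy in (-1,1): print('tip px',pj((S['tcp_pos']+Rt@[0,sy*(g/2),.0726])[None]))
tgt=np.array([-.108,.037]); print('tool delta mm', 1000*Rt.T@np.r_[W(s,np.r_[tgt,0][None])[0][:2]-S['tcp_pos'][:2],0])
E
```

```text
[ 0.61730745 -0.03995817  0.08318929] [[0.5, -0.8], [0.5, 1.9], [-0.4, 0.8], [-0.9, -4.9], [0.7, 8.3], [0.2, -3.8], [-1.1, 9.0]]
disc local [-0.06259213 -0.00394681]
tcp local [-0.08384089  0.00660893] tool y yaw 0.09412924054547964 tilt z [ 0.02139848  0.00483409 -0.99975934]
tip px [[-73494.95922866    310.87300377]]
tip px [[129363.18406574    320.93502619]]
tool delta mm [23.82141975 30.65342371 -0.43251713]
```

```bash
python3 - <<'E'
from h import *
K,r,t=cam('wrist'); Rm=cv2.Rodrigues(r)[0]; c=-Rm.T@t
S=manip.sense(); Rt=R.from_quat(S['tool_rot']).as_matrix()
print('cam in tool',Rt.T@(c-S['tcp_pos']),'axis',Rt.T@Rm.T[:,2])
for z in (.04,.05,.06,.0726,.09): print(z,proj('wrist',[S['tcp_pos']+Rt@[0,y,z] for y in(-.035,.035)]).round(0).tolist(), (Rm@(S['tcp_pos']+Rt@[0,.035,z])+t).round(3))
E
```

```text
cam in tool [ 6.77353071e-02  5.75699724e-06 -6.95532694e-02] axis [-2.67653177e-01 -7.89156292e-04  9.63514999e-01]
0.04 [[204.0, 363.0], [440.0, 363.0]] [0.035 0.036 0.124]
0.05 [[213.0, 346.0], [431.0, 346.0]] [0.035 0.033 0.133]
0.06 [[220.0, 331.0], [424.0, 331.0]] [0.035 0.031 0.143]
0.0726 [[228.0, 315.0], [416.0, 315.0]] [0.035 0.027 0.155]
0.09 [[237.0, 296.0], [407.0, 297.0]] [0.035 0.023 0.172]
```

Emit:
{"op": "drive_tool", "data": {"linear": [[0,0,0],[13,15,0],[13,15,0],[0,0,30],[0,0,30],[0,0,30],[0,0,28],[0,0,0]], "rot": [[0.3,1.2,0.6],[0,0,0],[0,0,0],[0,0,0],[0,0,0],[0,0,0],[0,0,0],[0,0,0]], "hand": [70,70,70,70,70,70,70,70]}}

```text
t: 3.7
tcp_pos: [0.5084, -0.0119, 0.1872]
tool_rot: [-0.039, 0.999, -0.004, 0.004]
force: [-0.6, -0.2, -0.1]
finger_gap: 0.818
```

```bash
cat > loc.py <<'E'
from h import *
s=np.load('pose.npy'); Ri=np.array([[np.cos(s[2]),np.sin(s[2])],[-np.sin(s[2]),np.cos(s[2])]])
S=manip.sense(); Rt=R.from_quat(S['tool_rot']).as_matrix()
print('t',S['t'],'tcp local mm',1000*Ri@(S['tcp_pos'][:2]-s[:2]),'z',S['tcp_pos'][2],'yaw err deg',np.degrees(np.arctan2(-Rt[0,1],Rt[1,1])-s[2]),'zaxis',Rt[:,2].round(4),'F',S['force'],'gap',S['finger_gap']*85.4)
E
python3 - <<'E'
import loc
from h import *
snap('wrist','w2.png')
E
```

```text
t 3.7 tcp local mm [-106.231107     36.97680144] z 0.18715478540641445 yaw err deg -0.33564764007712783 zaxis [ 0.0081 -0.0083 -0.9999] F [-0.59916708 -0.16995235 -0.09817584] gap 69.82600323052702
```

View pics/w2.png

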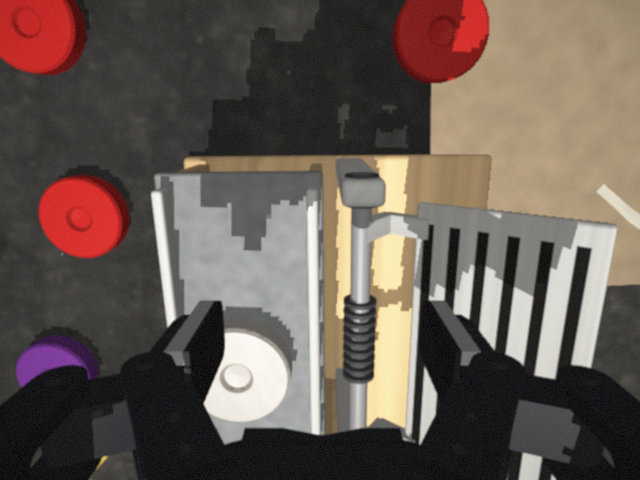

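The wrist view shows the lane finger at left behind the disc (hub at (237,377), rear edge at row about 328). The tread finger is at right over the tread's inner edge, and the shaft runs between them.

```bash
python3 - <<'E'
from loc import *
for p,z in (((237,377),.09),((240,328),.089),((291,375),.089),((361,190),.105),((238,173),.075),((159,195),.085),((313,195),.085)): print(p,1000*Ri@(onplane('wrist',p,z)[:2]-s[:2]))
for z in (.055,.06,.065,.07,.0726): print(z,proj('wrist',[S['tcp_pos']+Rt@[x,-.035,z] for x in(-.011,.011)]).round(0).tolist())
E
```

```text
t 3.75 tcp local mm [-105.20831323   36.73497997] z 0.1890986317296865 yaw err deg -0.32525314020984447 zaxis [ 0.0111 -0.0089 -0.9999] F [ 0.87575015 -0.37507718 -0.01828262] gap 69.9146101896479
(237, 377) [-59.83070911  -4.09612051]
(240, 328) [-84.51792013  -1.41242422]
(291, 375) [-60.27022812  20.95438506]
(361, 190) [-149.33185345   50.43497617]
(238, 173) [-152.2372633    -1.01585866]
(159, 195) [-144.35349726  -32.77129519]
(313, 195) [-144.12103001   32.03854865]
0.055 [[219.0, 367.0], [215.0, 307.0]]
0.06 [[222.0, 359.0], [218.0, 301.0]]
0.065 [[226.0, 352.0], [222.0, 295.0]]
0.07 [[229.0, 345.0], [225.0, 290.0]]
0.0726 [[230.0, 341.0], [227.0, 287.0]]
```

Emit:
{"op": "drive_tool", "data": {"linear": [[5,0,0],[4,0,0],[1,0,10],[1,0,10],[0,0,0]], "rot": [[-0.5,-5.5,0.3],[0,0,0],[0,0,0],[0,0,0],[0,0,0]], "hand": [70,70,70,70,70]}}

```text
t: 4.17
tcp_pos: [0.5056, -0.0136, 0.1727]
tool_rot: [-0.036, 0.998, -0.0, 0.058]
force: [-0.6, 0.3, -0.5]
finger_gap: 0.822
```

```bash
python3 -c "import loc"
```

```text
t 4.1667 tcp local mm [-109.12815915   35.56145792] z 0.1727472331734424 yaw err deg -0.6325039842133545 zaxis [ 0.1162  0.004  -0.9932] F [-0.55419565  0.26868468 -0.48603678] gap 70.21418577149389
```

Emit:
{"op": "drive_tool", "data": {"linear": [[6,1,0],[1,0,8],[1,0,8],[1,0,8],[0,0,0]], "rot": [[0,0,-0.6],[0,0,0],[0,0,0],[0,0,0],[0,0,0]], "hand": [70,70,70,70,70]}}

```text
t: 4.58
tcp_pos: [0.5028, -0.0172, 0.1492]
tool_rot: [-0.046, 0.997, -0.005, 0.061]
force: [-3.0, -2.2, 10.4]
finger_gap: 0.817
```

```bash
python3 -c "
import loc
from h import *
im=snap('wrist','w3.png')
im=snap('scene'); c=im[190:340,220:440]; cv2.imwrite('pics/s3.png',cv2.resize(c[:,:,::-1],None,fx=3.6,fy=3.6,interpolation=cv2.INTER_CUBIC))"
```

```text
t 4.5833 tcp local mm [-112.21681991   32.18906266] z 0.14922931103695847 yaw err deg 0.46512020848205743 zaxis [ 0.1229 -0.0044 -0.9924] F [-3.03099709 -2.24788843 10.39359726] gap 69.73989421209663
```

View pics/s3.png

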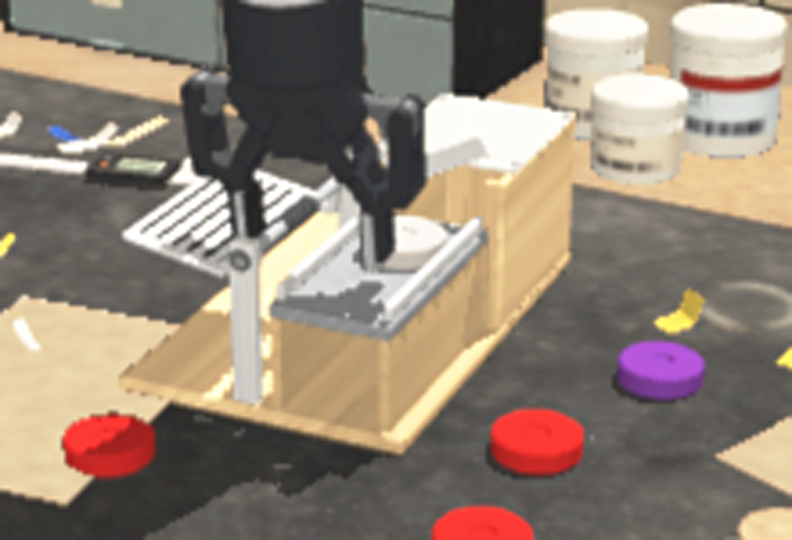

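The scene crop shows the tread being pressed (about (220,215)), the flap swinging up at (455,160), and the lane finger behind the disc. I press further and re-centre in y.

Emit:
{"op": "drive_tool", "data": {"linear": [[0.5,3,5],[0.5,3,4],[0,0,2]], "rot": [[0,0,0.4],[0,0,0],[0,0,0]], "hand": [70,70,70]}}

```text
t: 4.93
tcp_pos: [0.5046, -0.0172, 0.1449]
tool_rot: [-0.045, 0.997, -0.01, 0.066]
force: [-5.7, 10.3, 29.8]
finger_gap: 0.82
```

```bash
python3 -c "
import loc
from h import *
im=snap('wrist','w4.png')"
```

```text
t 4.9333 tcp local mm [-110.45304562   32.03794133] z 0.14494443150820696 yaw err deg 0.3246568664707887 zaxis [ 0.1316 -0.0137 -0.9912] F [-5.68416023 10.28600285 29.81624691] gap 70.04246475090704
```

View pics/w4.png

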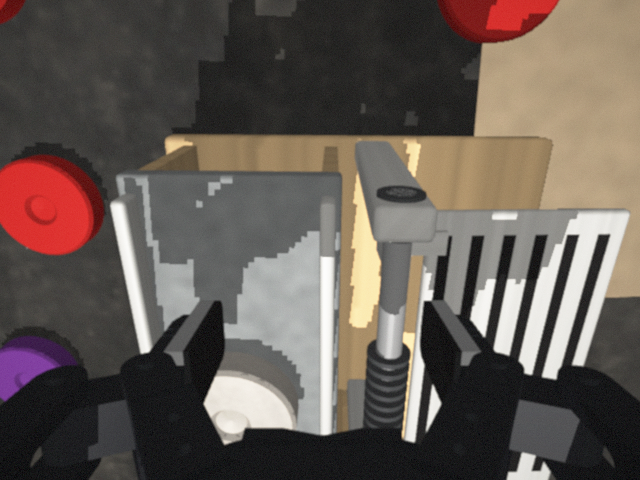

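```bash
python3 - <<'E'
from loc import *
def tr(th):
    # plate relative to shaft: level inner (14,-18), outer (80,-18)
    o=[]
    for y,z in((14,-18),(80,-18)):
        a=.66-th; yy=y*np.cos(a)-z*np.sin(a); zz=y*np.sin(a)+z*np.cos(a)
        p=Ri.T@np.array([-.144,.052+yy/1000])+s[:2]; o.append([*p,.099+zz/1000])
    return o
for th in(.4,.5,.55,.6,.66,.72): print(th,proj('wrist',tr(th)).round(0).tolist())
E
```

```text
t 4.9833 tcp local mm [-110.44049486   32.43308063] z 0.14494426154851114 yaw err deg 0.2927788667937506 zaxis [ 0.1317 -0.013  -0.9912] F [-7.06997234  0.6815561  28.63618309] gap 69.76982275556483
0.4 [[452.0, 219.0], [714.0, 244.0]]
0.5 [[446.0, 217.0], [689.0, 233.0]]
0.55 [[443.0, 216.0], [676.0, 227.0]]
0.6 [[439.0, 215.0], [664.0, 223.0]]
0.66 [[435.0, 214.0], [650.0, 217.0]]
0.72 [[431.0, 213.0], [635.0, 212.0]]
```

Tread at its stop (about 0.72 rad). Now I push forward.

Emit:
{"op": "drive_tool", "data": {"linear": [[-4,0.3,0.5],[-4,0.3,0.8],[-4,0.3,1],[-4,0.3,1],[-4,0.3,1]], "rot": [[0,0,0],[0,0,0],[0,0,0],[0,0,0],[0,0,0]], "hand": [70,70,70,70,70]}}

```text
t: 5.4
tcp_pos: [0.5116, -0.0134, 0.1459]
tool_rot: [-0.051, 0.997, -0.008, 0.05]
force: [-10.1, -7.6, 16.8]
finger_gap: 0.821
```

```bash
python3 -c "import loc"
```

```text
t 5.4 tcp local mm [-103.1132526    35.20067169] z 0.14591953019735213 yaw err deg 0.9901312509242542 zaxis [ 0.1012 -0.0115 -0.9948] F [-10.05120901  -7.55514133  16.77155736] gap 70.14222487633513
```

Emit:
{"op": "drive_tool", "data": {"linear": [[-7,0,0.9],[-7,0,0.9],[-7,0,0.9],[-7,0,0.9]], "rot": [[0,-0.6,0.3],[0,-0.6,0.3],[0,-0.6,0.3],[0,-0.6,0.3]], "hand": [70,70,70,70]}}

```text
t: 5.73
tcp_pos: [0.5271, -0.0094, 0.1447]
tool_rot: [-0.044, 0.997, -0.004, 0.055]
force: [-8.9, -1.9, 13.5]
finger_gap: 0.821
```

```bash
python3 -c "
import loc
from h import *
im=snap('scene'); c=im[190:340,220:440]; cv2.imwrite('pics/s5.png',cv2.resize(c[:,:,::-1],None,fx=3.6,fy=3.6,interpolation=cv2.INTER_CUBIC))"
```

```text
t 5.7333 tcp local mm [-87.31582212  37.99474185] z 0.14473761140630645 yaw err deg 0.23344106131934825 zaxis [ 0.1109 -0.003  -0.9938] F [-8.92199035 -1.85673298 13.52899391] gap 70.13777414651457
```

View pics/s5.png

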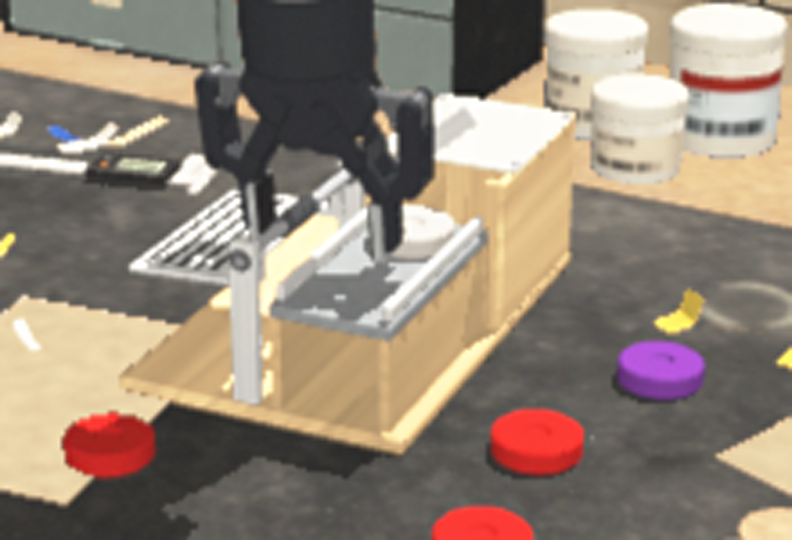

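Tread level, flap up, disc ahead of the finger at (425,235) in the crop, moving along. I continue.

Emit:
{"op": "drive_tool", "data": {"linear": [[-8,-0.6,1],[-8,-0.6,1],[-8,-0.5,1],[-8,-0.5,1],[-8,-0.5,1]], "rot": [[0,-0.5,0.1],[0,-0.5,0.1],[0,-0.5,0.1],[0,-0.5,0.1],[0,-0.5,0.1]], "hand": [70,70,70,70,70]}}

```text
t: 6.2
tcp_pos: [0.5458, -0.0045, 0.1438]
tool_rot: [-0.046, 0.998, 0.003, 0.049]
force: [-14.0, -2.9, 17.4]
finger_gap: 0.824
```

```bash
python3 -c "
import loc
from h import *
im=snap('scene'); c=im[190:340,220:440]; cv2.imwrite('pics/s6.png',cv2.resize(c[:,:,::-1],None,fx=3.6,fy=3.6,interpolation=cv2.INTER_CUBIC))"
```

```text
t 6.2 tcp local mm [-68.3633719   41.23435217] z 0.143833517273128 yaw err deg 0.513007363807116 zaxis [ 0.0977  0.0108 -0.9952] F [-13.99183201  -2.89996961  17.3735736 ] gap 70.39336317790253
```

View pics/s6.png

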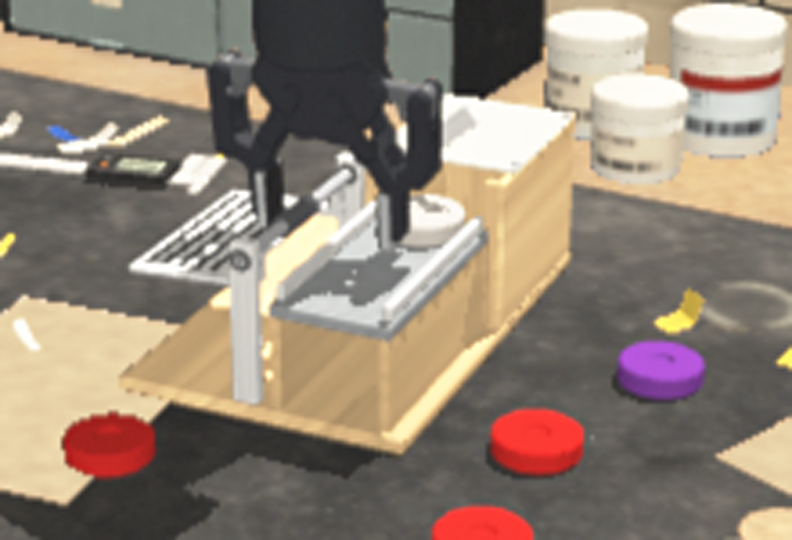

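The disc is now close to the mouth ((435,220) in the crop) and the flap is still up. I correct the y drift and finish the push.

Emit:
{"op": "drive_tool", "data": {"linear": [[-8,-2.5,0.8],[-8,-2.5,0.8],[-8,-2,0.8],[-8,-1.5,0.8]], "rot": [[0.2,-0.6,0.3],[0.2,-0.6,0.3],[0.1,-0.6,0.2],[0,-0.6,0.2]], "hand": [70,70,70,70]}}

```text
t: 6.58
tcp_pos: [0.5585, -0.0042, 0.1435]
tool_rot: [-0.041, 0.998, 0.008, 0.044]
force: [-12.8, -1.4, 15.5]
finger_gap: 0.819
```

```bash
python3 -c "import loc"
```

```text
t 6.5833 tcp local mm [-55.63355403  40.52694894] z 0.14352694567743812 yaw err deg -0.039313184533208444 zaxis [ 0.0881  0.0187 -0.9959] F [-12.76697289  -1.36508375  15.52064288] gap 69.97719517611198
```

Emit:
{"op": "drive_tool", "data": {"linear": [[-8,-2,0.8],[-8,-2,0.8],[-8,-2,0.8],[-8,-2,0.8]], "rot": [[0.4,-1,0],[0.4,-1,0],[0.4,-1,0],[0.4,-1,0]], "hand": [70,70,70,70]}}

```text
t: 6.92
tcp_pos: [0.5708, -0.0032, 0.1439]
tool_rot: [-0.044, 0.998, 0.002, 0.054]
force: [-10.3, 1.4, 18.4]
finger_gap: 0.818
```

```bash
python3 -c "
import loc
from h import *
im=snap('scene'); c=im[190:340,220:440]; cv2.imwrite('pics/s7.png',cv2.resize(c[:,:,::-1],None,fx=3.6,fy=3.6,interpolation=cv2.INTER_CUBIC))"
```

```text
t 6.9167 tcp local mm [-43.31705237  40.48064657] z 0.14390771762935675 yaw err deg 0.320207190627803 zaxis [ 0.1079  0.0097 -0.9941] F [-10.26466176   1.35422859  18.44310172] gap 69.86447324496805
```

View pics/s7.png

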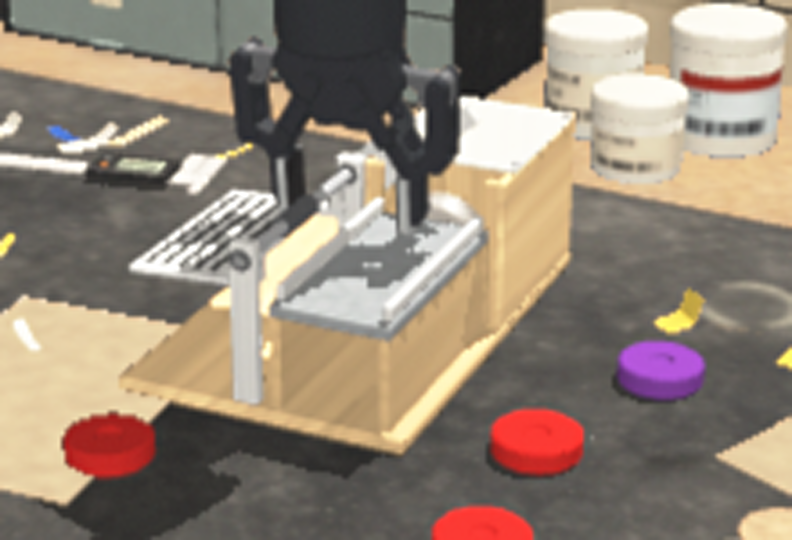

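Disc still shows at (455,207), apparently at the edge; a little more push is needed.

Emit:
{"op": "drive_tool", "data": {"linear": [[-8,-1.5,0.8],[-7,-1.5,0.8],[0,0,0.5]], "rot": [[0.3,-1,0.2],[0.3,-1,0],[0,0,0]], "hand": [70,70,70]}}

```text
t: 7.22
tcp_pos: [0.5772, -0.002, 0.1445]
tool_rot: [-0.045, 0.997, 0.001, 0.061]
force: [2.4, -1.4, 9.7]
finger_gap: 0.82
```

```bash
python3 -c "
import loc
from h import *
im=snap('scene'); c=im[200:300,290:400]; 
t=snap('top')[180:270,290:380]
a=cv2.resize(c[:,:,::-1],(440,400),interpolation=cv2.INTER_CUBIC);b=cv2.resize(t[:,:,::-1],(360,400),interpolation=cv2.INTER_CUBIC)
cv2.imwrite('pics/s8.png',np.hstack([a,b]))"
```

```text
t 7.2167 tcp local mm [-36.8382125   41.15637746] z 0.1445255520369621 yaw err deg 0.35463155642799915 zaxis [ 0.1222  0.007  -0.9925] F [ 2.36631623 -1.37300139  9.65118845] gap 70.00294996248066
```

View pics/s8.png

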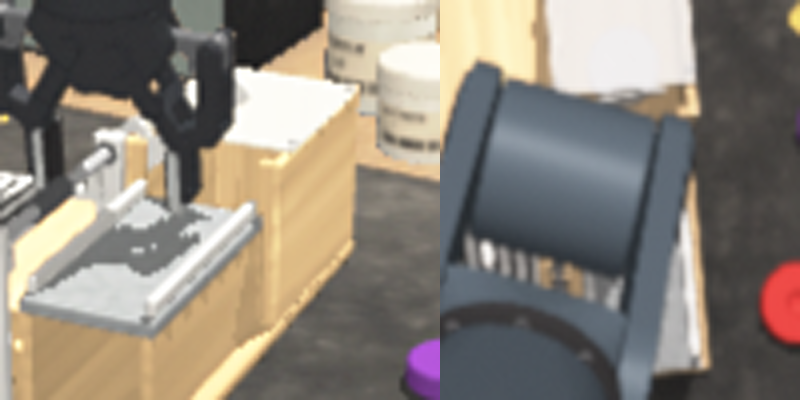

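The disc is gone from the deck, and its outline shows faintly under the lid at (625,60) in the right panel. I back off and lift clear.

Emit:
{"op": "drive_tool", "data": {"linear": [[8,0,0],[8,0,0],[-1,0,-12],[-1,0,-15],[-2,0,-20],[-2,0,-30],[0,0,-35],[0,0,-35],[0,0,0],[0,0,0],[0,0,0],[0,0,0]], "rot": [[0,0,0],[0,0,0],[0,0,0],[0,0,0],[0,0,0],[0,0,0],[0,0,0],[0,0,0],[0,0,0],[0,0,0],[0,0,0],[0,0,0]], "hand": [70,70,70,70,70,70,70,70,70,70,70,70]}}

```text
t: 8.32
tcp_pos: [0.553, -0.0042, 0.2965]
tool_rot: [-0.043, 0.997, -0.0, 0.066]
force: [0.2, 0.3, -0.7]
finger_gap: 0.819
```

```bash
python3 - <<'E'
import loc
from h import *
a=snap('wrist')[:,:,::-1]; b=snap('scene')[200:320,240:400,::-1]
for k in('spool','pot','sand_block'): print(k,[np.round(onplane('scene',d['at'],0)[:2],3) for d in cams.spot_point(k,'scene')[:1]])
cv2.imwrite('pics/s9.png',np.hstack([cv2.resize(a,(400,300)),cv2.resize(b,(400,300),interpolation=cv2.INTER_CUBIC)]))
E
```

```text
t 8.3167 tcp local mm [-61.07542001  40.9963921 ] z 0.2964624104921926 yaw err deg 0.1686257500729229 zaxis [ 0.1326  0.0049 -0.9912] F [ 0.19603869  0.26022678 -0.74690667] gap 69.91518734574758
spool [array([ 0.425, -0.324])]
pot [array([ 0.645, -0.323])]
sand_block [array([0.439, 0.327])]
```

View pics/s9.png

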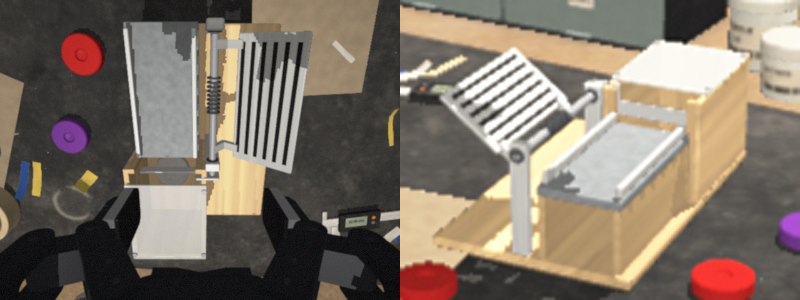

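The deck is empty, the flap is shut across the mouth at (650,110), the tread is back up, and the bystanders have not visibly moved. Handing in.

```bash
python3 -c "
from station import order; print(order.sign_off())"
```

```text
the job is handed in; nothing more can be done
None
```

The disc went under the raised flap and off the deck, and I handed the job in at about 8.5 s of the 32 s allowed. One fingertip held the tread down at its stop (about 0.72 rad) while the other pushed the disc along the lane. I then backed off, lifted clear and let the flap spring shut.

**Last checks:**
- **Deck and flap:** the last pictures show the deck empty, the flap shut and the tread back up.
- **Contact:** the wrist force is below 1 N, so the gripper is touching nothing.
- **Bystanders:** the last scene-camera readings for the spool and pot were within about 10 mm of that camera's first ones. The sanding block's differed by about 20 mm, right at the limit. I put that down to detector error: the two cameras already disagreed on the block by about 27 mm at the start, and the arm never came near it.
- **Disc in the box:** this was not measured directly. A faint outline showed under the lid just after the drop, and the forward resistance fell from about 10 N to nothing at the same moment.

**What did not go as planned:** friction on the tread meant the finger moved only about half of each commanded step, and it drifted up to 4 mm sideways. I corrected for both as I went.

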